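Line up the reagent bottles by size on the bottle rack

TASK

Line the four small brown bottles up on the white rack in order of size: the largest on the pad next to the tall steel end block, then each next smaller one on the next pad, so that the smallest stands at the end with the low block. Set each one down gently and upright in the middle of its pad, never let one fall over, and leave the white bottle and the small flat box where they are.

Things in the scene. Friction and masses are not known exactly. Their poses are not given: they have to be found in the camera images.
- bottle_xl: brown reagent bottle with white screw cap, the largest of the four: body 60 mm in diameter, 138 mm tall, about 280 g; starts upright, loose on the worktop. Origin at the centre of its underside, z up its axis; round, yaw does not matter. Straight-sided up to 96 mm, gripped there from any side. A cap 37 mm wide is the top 24 mm.
- bottle_l: brown reagent bottle with white screw cap, the second largest: body 48 mm in diameter, 105 mm tall, about 140 g; starts upright, loose on the worktop. Origin at the centre of its underside, z up its axis; round, yaw does not matter. Straight-sided up to 68 mm, gripped there from any side. 
- bottle_m: brown reagent bottle with white screw cap, the third largest: body 40 mm in diameter, 88 mm tall, about 90 g; starts upright, loose on the worktop. Origin at the centre of its underside, z up its axis; round, yaw does not matter. Straight-sided up to 56 mm, gripped there from any side. 
- bottle_s: brown reagent bottle with white screw cap, the smallest: body 32 mm in diameter, 70 mm tall, about 50 g; starts upright, loose on the worktop. Origin at the centre of its underside, z up its axis; round, yaw does not matter. Straight-sided up to 46 mm, gripped there from any side. A cap 23 mm wide is the top 16 mm.
- rack: fixed white board, 90 mm (x) by 376 mm (y) by 12 mm thick, beyond the bottles, running roughly left to right. Origin at the centre of its underside, z up. Four round black rubber pads 70 mm across lie in a row at y = -120, -40, 40, 120 mm (x = 0), their flat tops 14 mm above the origin. A steel block stands at each end, one tall, one low; the tall one may be at either end.
- tall_end_block: tall steel end block, fixed on the rack's board 174 mm from the rack's origin along +y or -y: 88 mm across the row, 24 mm along it, 60 mm high (top 72 mm over the worktop). Origin at the centre of its underside, on the board. The low block at the other end is 12 mm high and 12 mm along the row.
- white_bottle: a bystander: white plastic bottle with a blue cap, 48 mm in diameter, 112 mm tall, loose, to be left where it is. Origin at the centre of its underside.
- strip_box: a bystander: small flat yellow cardboard box of test strips, 42 x 72 x 18 mm, loose, to be left where it is. Origin at the centre of its underside.
There are look-alikes about, which are no part of the job. Leave any purple look-alike of the bottle_l alone.

How it is judged:
At the end, for the whole second after the job is handed in: The four bottles stand upright (within 4.5 degrees), at rest and let go, each within 12 mm of its pad's centre along and across the rack, in order of size from the largest at the tall end block to the smallest at the low one; white bottle and flat box within 15 mm of their places (((y of tall_end_block in the frame of rack above 0 m and y of bottle_xl in the frame of rack between 0.108 and 0.132 m and y of bottle_l in the frame of rack between 0.028 and 0.052 m and y of bottle_m in the frame of rack between -0.052 and -0.028 m and y of bottle_s in the frame of rack between -0.132 and -0.108 m) or (y of tall_end_block in the frame of rack below 0 m and y of bottle_xl in the frame of rack between -0.132 and -0.108 m and y of bottle_l in the frame of rack between -0.052 and -0.028 m and y of bottle_m in the frame of rack between 0.028 and 0.052 m and y of bottle_s in the frame of rack between 0.108 and 0.132 m)) and x of bottle_xl in the frame of rack between -0.012 and 0.012 m and z of bottle_xl in the frame of rack between 0.009 and 0.019 m and angle between each of bottle_xl, bottle_l, bottle_m, bottle_s's own z axis and vertical below 0.08 rad and linear speed of each of bottle_xl, bottle_l, bottle_m, bottle_s below 0.02 m/s and angular speed of each of bottle_xl, bottle_l, bottle_m, bottle_s below 0.2 rad/s and contact force between each of bottle_xl, bottle_l, bottle_m, bottle_s and the fingers below 0.2 N and x of bottle_l in the frame of rack between -0.012 and 0.012 m and z of bottle_l in the frame of rack between 0.009 and 0.019 m and x of bottle_m in the frame of rack between -0.012 and 0.012 m and z of bottle_m in the frame of rack between 0.009 and 0.019 m and x of bottle_s in the frame of rack between -0.012 and 0.012 m and z of bottle_s in the frame of rack between 0.009 and 0.019 m and distance of each of white_bottle, strip_box from where it was at the start of the episode below 0.015 m); the robot touches nothing.
It fails at once if a brown bottle is tipped over (leans more than 35 degrees) (angle between any of bottle_xl, bottle_l, bottle_m, bottle_s's own z axis and vertical above 0.61 rad).
It fails at once if a brown bottle is dropped or driven hard onto the rack (more than 60 N between them) (contact force between any of bottle_xl, bottle_l, bottle_m, bottle_s and rack above 60 N).
It fails at once if the white bottle or the flat box is moved more than 20 mm (distance of any of white_bottle, strip_box from where it was at the start of the episode above 0.02 m).
It also fails if it takes over 112 s, if anything falls off the work surface, if the arm or the gripper's body presses on something with over 40 N, if the wrist force passes 120 N, or if a joint passes its speed limit or range.

ROBOT

A 7-joint arm with a two-finger parallel gripper is mounted at the origin on a cart in front of the work surface, level with it; the furniture and walls round the work are solid. World frame = base frame: x ahead of the robot, y to its left, z up, the work surface at z = 0. Lengths are in m, angles in rad, forces in N, time in s.
With the tool pointing down it reaches from about 0.425 to 0.875 m from the base axis. Payload 8.4 kg.
Tool frame: the origin (TCP) lies midway between the tips of the shut fingers; the grasp point (between the pads) lies 19 mm behind it (manip.grip_depth is the distance from the TCP to the grasp point, in m); z points along the fingers, y is the line along which they close (so a half turn about z gives the same grasp; the last joint's range is limited). The gripper opens to 85 mm and grips with 20 to 120 N. Pads are 22 mm wide; open, the fingers measure 114 mm over their backs; the gripper's body (76 mm by 85 mm) begins 54 mm behind the grasp point. The pads swing forward as they close: fully open they stand 13 mm farther back than shut.
Start: joints at [-1.375, 0.333, 0.04, 1.465, -0.013, 1.343, -0.059], TCP at [0.189, 0.622, 0.231] pointing down, gripper open.
Joint ranges: [-2.58, 2.58], [-0.38, 2.09], [-1.3, 1.39], [0.25, 2.4], [-1.5, 4.64], [0.08, 2.09], [-2.65, 2.65]. Speed limits (rad/s): [2.22, 2.22, 2.79, 2.79, 3.14, 3.14, 3.14].

INTERFACE

Orientations are given as a unit quaternion [x, y, z, w].
In Python, from station import manip, vision, ticket gives the robot as it stands. The module is installed in compiled form; this text tells all that it offers.
- The arm moves only by the shell command python3 -m handwheel 'ROWS'. ROWS is text: rows parted by semicolons, each of 7 numbers parted by spaces: the shift along the world's x, y, z in m, then the turn, a rotation vector about the world's x, y, z in degrees, then the opening, from 0 (shut) to 1 (fully open). A call has 1 to 20 rows; each row is the pose to reach, as a shift and turn from the pose commanded when the call began; what a row does not reach only later rows make up. A row lasts 1/12 s, in which the tool goes at most 41.7 mm and 7.16 degrees, less where a joint would pass 70% of its speed; a pose out of reach is approached as far as the arm can. A call with a gripper value outside its range is refused whole. The fingers move at their own pace and stop on an object; the grip force is fixed at half the most. Time passes only in rows, so rows that repeat a pose let the fingers close. It gives the time, the measured TCP pose, the force, the opening and the grip force at its end, in the units of the state.
- manip.get_state(): the state, without advancing time (a new reading comes with each control period).
- vision.snapshot(name): name is "scene" or "top" or "wrist"; returns a dict with "image" (420x560x3 uint8, red, green, blue), "z_map" (420x560 float32, m along the optical axis (not along the pixel's ray), 0 where there is no reading), "K" (3x3 intrinsics, pixels), "extrinsics" (4x4, takes a point from world to camera coordinates). Camera axes: x right, y down, z forward; pixel columns grow to the right and rows downward; lengths in m; the calibration is good to about 2 mm. A picture is of the moment at which its call begins.
- ticket.sign_off(): hands the job in; it is judged then, once.
The state is a dict: "time": time; "joints": joint angles; "dq": joint speeds; "joint_efforts": joint torques, N m; "eef_pos": TCP position; "eef_rot": TCP orientation; "wrist_force": force on the tool from outside, world axes, zero at the start; "ft_torque": the same for the moment, N m; "finger_gap": opening from 0.0 (shut) to 1.0 (fully open); "finger_force": force on a finger pad.
Only numpy, scipy, OpenCV 4.12 (cv2) and the standard library are available. Lean on these libraries where they do the work, as an engineer would, in place of code of your own. Each camera call takes 0.05 s, during which the arm holds its last target. There are 200 camera calls.

## Working session

There is one attempt and no reset: what is moved stays moved. The work goes in short steps, Python scripts to look and compute and a shell command to move; the robot and the scene stay as the last step left them, time stands still between calls to the robot, and variables do not carry over. Pictures are saved under pics/ and viewed, at most 14 in all, crops included, and the job is handed in when it is done.

```bash
mkdir -p pics; cat > h.py <<'E'
import numpy as np, cv2
from station import manip, vision, ticket
def snap(n):
    return vision.snapshot(n)
def world(s,u,v):
    z=s["z_map"][v,u]; K=s["K"]; p=np.array([(u-K[0,2])*z/K[0,0],(v-K[1,2])*z/K[1,1],z,1])
    return (np.linalg.inv(s["extrinsics"])@p)[:3]
def cloud(s):
    z=s["z_map"]; K=s["K"]; v,u=np.indices(z.shape)
    P=np.stack([(u-K[0,2])*z/K[0,0],(v-K[1,2])*z/K[1,1],z,np.ones_like(z)],-1)
    W=(P@np.linalg.inv(s["extrinsics"]).T)[...,:3]; W[z==0]=np.nan
    return W
E
python3 - <<'E'
from h import *
for n in("top","scene"):
    s=snap(n); np.savez(n,**s); cv2.imwrite(f"pics/{n}0.png",s["image"][...,::-1])
print({k:np.round(v,3) for k,v in manip.get_state().items()})
E
```

```text
{'time': np.float64(0.1), 'joints': array([-1.375,  0.334,  0.04 ,  1.466, -0.013,  1.343, -0.059]), 'dq': array([-0.   , -0.001,  0.001, -0.003, -0.002,  0.001, -0.   ]), 'joint_efforts': array([ 3.0000e-03, -6.6002e+01,  1.3690e+00, -4.0648e+01,  1.7000e-02,
        9.0000e-03,  0.0000e+00]), 'eef_pos': array([0.189, 0.622, 0.231]), 'eef_rot': array([ 0.147,  0.989, -0.001, -0.   ]), 'wrist_force': array([0.556, 0.064, 1.047]), 'ft_torque': array([ 0.066, -0.023, -0.007]), 'finger_force': np.float64(0.0), 'finger_gap': np.float64(0.995)}
```

View pics/top0.png

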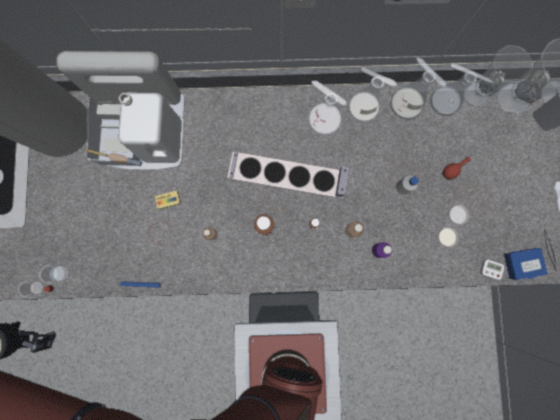

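View pics/scene0.png

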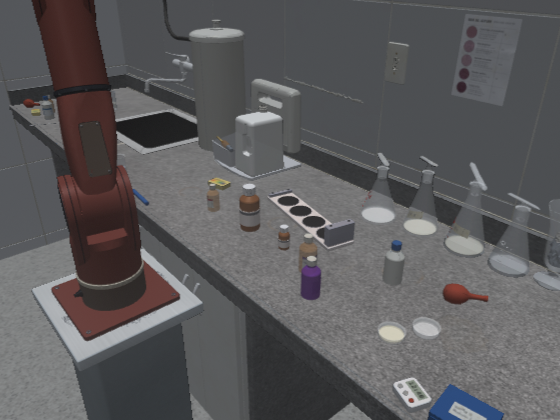

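The top view shows four brown bottles at (209,234), (264,224), (315,223) and (355,229). The purple look-alike is at (383,250), the white bottle at (410,184) and the yellow box at (167,200). The rack runs from (232,168) to (345,180), with the tall block at the right end, (343,180). Next I'll measure them and check an enlarged crop.

```bash
python3 - <<'E'
from h import *
s=dict(np.load("top.npz")); W=cloud(s)
print("cam",np.round(np.linalg.inv(s["extrinsics"])[:3,3],3), s["K"][0,0])
for n,(u,v) in dict(a=(209,234),xl=(264,224),s=(315,223),b=(355,229),purple=(383,250),white=(410,184),box=(167,200)).items():
    w=W[v-22:v+22,u-18:u+18].reshape(-1,3); w=w[w[:,2]>0.008]; t=w[w[:,2]>np.nanmax(w[:,2])-0.006]
    print(n,"top",np.round((t.min(0)+t.max(0))/2,4),np.round(t.max(0)-t.min(0),3),len(t))
# pads: black circles
sc=4
g=cv2.cvtColor(s["image"],cv2.COLOR_RGB2GRAY)
m=np.zeros_like(g); roi=(slice(145,205),slice(225,350)); m[roi]=((g[roi]<45)*255)
n,l,st,c=cv2.connectedComponentsWithStats(m)
for i in range(1,n):
    if st[i,4]>150:
        ys,xs=np.where(l==i); p=np.nanmedian(W[ys,xs],0); 
        (cx,cy),r=cv2.minEnclosingCircle(np.stack([xs,ys],1).astype(np.float32)); print("pad",st[i,4],c[i].round(1),(cx,cy,r),np.nanmean(W[ys,xs],0).round(4))
w=W[150:205,225:355].reshape(-1,3); t=w[w[:,2]>0.05]; print("tall",t.mean(0).round(4),t.min(0).round(3),t.max(0).round(3))
cv2.imwrite("pics/crop.png",cv2.resize(s["image"][140:270,195:395,::-1],None,fx=4,fy=4,interpolation=cv2.INTER_CUBIC))
E
```

```text
cam [0.349 0.011 1.241] 389.74705650279316
a top [0.4313 0.2271 0.0868] [0.018 0.016 0.006] 33
xl top [0.4487 0.057  0.1398] [0.034 0.034 0.006] 82
s top [ 0.4531 -0.0967  0.0715] [0.018 0.018 0.006] 32
b top [ 0.4306 -0.2191  0.1058] [0.021 0.02  0.006] 38
purple top [ 0.3643 -0.2995  0.1063] [0.02  0.024 0.006] 34
white top [ 0.5652 -0.3902  0.1153] [0.018 0.021 0.006] 25
box top [0.5439 0.3639 0.0216] [0.051 0.077 0.006] 118
pad 239 [249.6 167.7] (249.85714721679688, 167.7142791748047, 8.950081825256348) [0.6395 0.101  0.014 ]
pad 241 [274.1 171.9] (274.3125, 171.6875, 9.093796730041504) [0.6233 0.0229 0.0137]
pad 245 [298.7 176.1] (298.5833435058594, 176.125, 9.01523208618164) [ 0.6072 -0.0557  0.0138]
pad 249 [323.4 180.4] (323.3290100097656, 180.40673828125, 8.998896598815918) [ 0.5913 -0.1343  0.014 ]
tall [ 0.5782 -0.1861  0.0705] [ 0.536 -0.205  0.05 ] [ 0.623 -0.168  0.078]
```

View pics/crop.png

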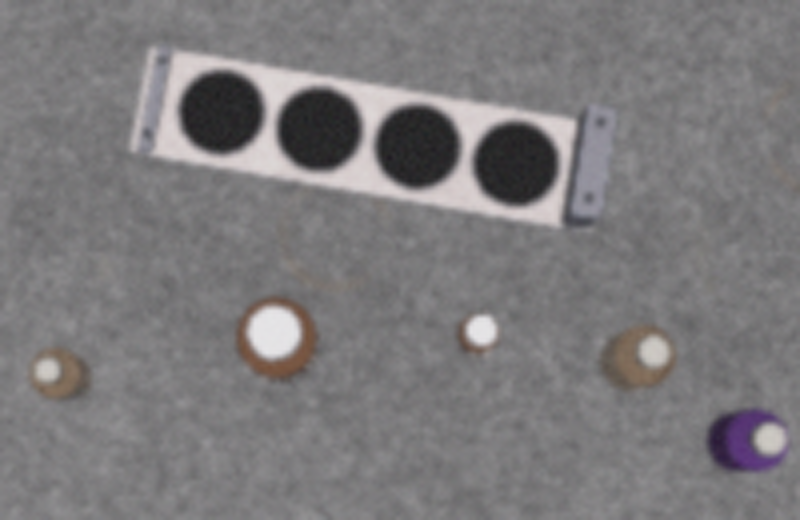

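All four sizes are confirmed by measured top height, with the tall block at the −y end of the rack:

| Bottle | Crop pixel | Top height |
|---|---|---|
| m | (58,373) | 87 mm |
| xl | (275,338) | 140 mm |
| s | (480,331) | 71 mm |
| l | (640,357) | 106 mm |

- **Look-alike:** the purple bottle at (748,440) matches l in height but is not brown, so I leave it alone. l is the brown one at (640,357).
- **Grasp:** one tool orientation serves every grasp and placing: closing across the rack, a turn of −84.7° about z.

First I move above xl.

```bash
R='0.26 -0.565 0.01 0 0 -84.7 1'; python3 -m handwheel '0.04 -0.04 0.01 0 0 -7 1; 0.06 -0.08 0.01 0 0 -14 1; 0.08 -0.12 0.01 0 0 -21 1; 0.26 -0.565 0.01 0 0 -84.7 1; 0.26 -0.565 0.01 0 0 -84.7 1; 0.26 -0.565 0.01 0 0 -84.7 1; 0.26 -0.565 0.01 0 0 -84.7 1; 0.26 -0.565 0.01 0 0 -84.7 1; 0.26 -0.565 0.01 0 0 -84.7 1; 0.26 -0.565 0.01 0 0 -84.7 1; 0.26 -0.565 0.01 0 0 -84.7 1; 0.26 -0.565 0.01 0 0 -84.7 1; 0.26 -0.565 0.01 0 0 -84.7 1; 0.26 -0.565 0.01 0 0 -84.7 1; 0.26 -0.565 0.01 0 0 -84.7 1; 0.26 -0.565 0.01 0 0 -84.7 1; 0.26 -0.565 0.01 0 0 -84.7 1; 0.26 -0.565 0.01 0 0 -84.7 1; 0.26 -0.565 0.01 0 0 -84.7 1; 0.26 -0.565 0.01 0 0 -84.7 1'
```

```text
time: 1.77
eef_pos: [0.4484, 0.0582, 0.2411]
eef_rot: [0.774, 0.633, -0.0, -0.0]
wrist_force: [-0.6, 0.0, -0.2]
finger_gap: 1.001
finger_force: 0.0
```

```bash
python3 -m handwheel '0 -0.001 -0.03 0 0 0 1; 0 -0.001 -0.06 0 0 0 1; 0 -0.001 -0.09 0 0 0 1; 0 -0.001 -0.11 0 0 0 1; 0 -0.001 -0.13 0 0 0 1; 0 -0.001 -0.15 0 0 0 1; 0 -0.001 -0.16 0 0 0 1; 0 -0.001 -0.165 0 0 0 1; 0 -0.001 -0.168 0 0 0 1; 0 -0.001 -0.171 0 0 0 1; 0 -0.001 -0.171 0 0 0 1; 0 -0.001 -0.171 0 0 0 1'; python3 - <<'E'
from h import *
print(manip.get_state()["joints"].round(2))
cv2.imwrite("pics/w1.png",np.hstack([snap("wrist")["image"][...,::-1],snap("scene")["image"][100:300,150:400,::-1].repeat(2,0).repeat(2,1)[:420]])[:, :800] if 0 else snap("wrist")["image"][...,::-1])
E
```

```text
time: 2.77
eef_pos: [0.4493, 0.0561, 0.0709]
eef_rot: [0.775, 0.632, 0.001, 0.0]
wrist_force: [0.9, 0.1, 0.9]
finger_gap: 1.002
finger_force: 0.0
[-0.85  0.09  0.66  2.14 -0.07  0.93 -0.35]
```

View pics/w1.png

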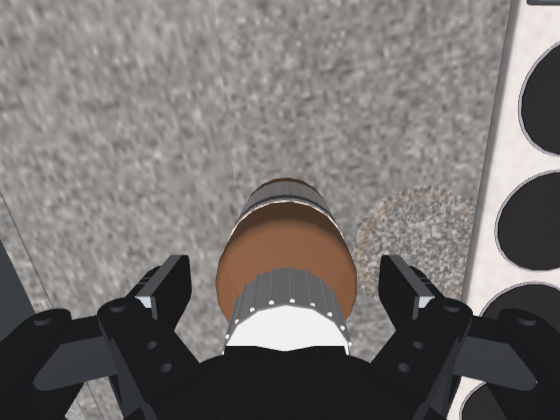

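The bottle is centred between the pads: its body spans columns 217–357 and the pads are at 190 and 378. I'll close and lift.

```bash
python3 -m handwheel '0 0 -0.001 0 0 0 0.5; 0 0 -0.001 0 0 0 0.5; 0 0 -0.001 0 0 0 0.5; 0 0 -0.001 0 0 0 0.5; 0 0 -0.001 0 0 0 0.5; 0 0 -0.001 0 0 0 0.4; 0 0 -0.001 0 0 0 0.4; 0 0 -0.001 0 0 0 0.3; 0 0 0.005 0 0 0 0.3; 0 0 0.01 0 0 0 0.3; 0 0 0.02 0 0 0 0.3; 0 0 0.03 0 0 0 0.3;  0 0 0.03 0 0 0 0.3; 0 0 0.03 0 0 0 0.3'
```

```text
time: 3.98
eef_pos: [0.4494, 0.0563, 0.1011]
eef_rot: [0.775, 0.632, 0.001, 0.0]
wrist_force: [0.0, 0.2, -3.6]
finger_gap: 0.679
finger_force: 65.7
```

```bash
python3 -m handwheel '0 0 0.02 0 0 0 0.3; 0 0 0.05 0 0 0 0.3; 0.02 -0.02 0.05 0 0 0 0.3; 0.04 -0.045 0.05 0 0 0 0.3; 0.06 -0.07 0.05 0 0 0 0.3; 0.08 -0.095 0.05 0 0 0 0.3; 0.1 -0.12 0.05 0 0 0 0.3; 0.115 -0.145 0.05 0 0 0 0.3; 0.13 -0.17 0.05 0 0 0 0.3; 0.138 -0.185 0.05 0 0 0 0.3; 0.142 -0.19 0.05 0 0 0 0.3; 0.142 -0.19 0.05 0 0 0 0.3; 0.142 -0.19 0.02 0 0 0 0.3; 0.142 -0.19 0 0 0 0 0.3; 0.142 -0.19 -0.005 0 0 0 0.3; 0.142 -0.19 -0.01 0 0 0 0.3; 0.142 -0.19 -0.01 0 0 0 0.3; 0.142 -0.19 -0.01 0 0 0 0.3'; python3 - <<'E'
from h import *
cv2.imwrite("pics/p1.png",cv2.resize(snap("scene")["image"][130:280,170:370,::-1],None,fx=4,fy=4,interpolation=cv2.INTER_CUBIC))
E
```

```text
time: 5.48
eef_pos: [0.5914, -0.1336, 0.0913]
eef_rot: [0.775, 0.632, 0.0, 0.0]
wrist_force: [0.3, 0.1, -4.0]
finger_gap: 0.679
finger_force: 66.3
```

View pics/p1.png

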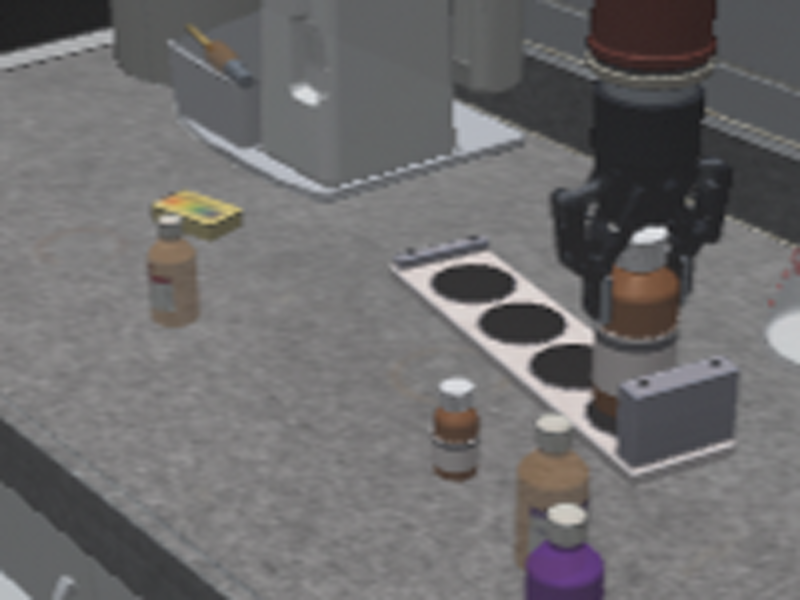

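The xl bottle hangs over the right-hand pad at (610,410), with its cap at (650,240), so it leans slightly. I'll lower it slowly until it touches.

```bash
python3 -m handwheel '0 0 -0.001 0 0 0 0.3; 0 0 -0.002 0 0 0 0.3; 0 0 -0.003 0 0 0 0.3; 0 0 -0.003 0 0 0 0.3'; python3 -m handwheel '0 0 -0.001 0 0 0 0.3; 0 0 -0.002 0 0 0 0.3; 0 0 -0.002 0 0 0 0.3'
```

```text
time: 5.87
eef_pos: [0.5909, -0.1341, 0.0874]
eef_rot: [0.775, 0.632, 0.0, -0.0]
wrist_force: [-0.7, 0.9, -3.6]
finger_gap: 0.675
finger_force: 66.3
time: 6.12
eef_pos: [0.5907, -0.134, 0.0851]
eef_rot: [0.775, 0.632, -0.0, -0.0]
wrist_force: [0.2, 0.7, -4.1]
finger_gap: 0.675
finger_force: 66.3
```

```bash
python3 -m handwheel '0 0 -0.0005 0 0 0 0.3; 0 0 -0.001 0 0 0 0.3; 0 0 -0.001 0 0 0 0.3'; python3 -m handwheel '0 0 -0.0005 0 0 0 0.3; 0 0 -0.001 0 0 0 0.3; 0 0 -0.001 0 0 0 0.3'; python3 - <<'E'
from h import *
cv2.imwrite("pics/p2.png",cv2.resize(snap("scene")["image"][150:260,290:370,::-1],None,fx=5,fy=5,interpolation=cv2.INTER_CUBIC))
E
```

```text
time: 6.37
eef_pos: [0.5909, -0.1341, 0.0843]
eef_rot: [0.775, 0.632, -0.0, -0.0]
wrist_force: [0.8, -0.5, -3.3]
finger_gap: 0.676
finger_force: 66.5
time: 6.62
eef_pos: [0.591, -0.1342, 0.0841]
eef_rot: [0.775, 0.632, 0.0, -0.0]
wrist_force: [-2.2, 1.0, 4.8]
finger_gap: 0.679
finger_force: 67.3
```

View pics/p2.png

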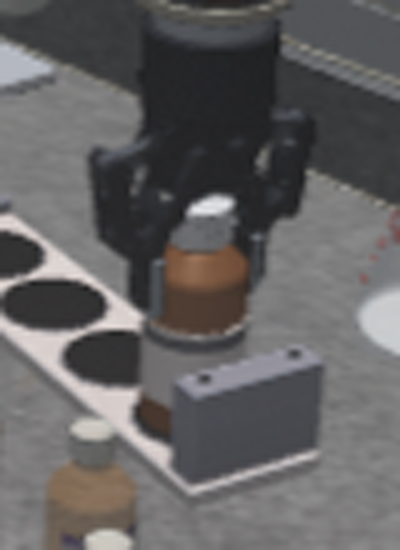

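It has touched (+8 N change) but leans. I'll measure the lean with a cylinder fit to the scene depth.

```bash
cat >> h.py <<'E'
from scipy.optimize import least_squares
def cyl(x0,y0,r,zlo,zhi,cam="scene",rad=None):
    s=snap(cam); W=cloud(s).reshape(-1,3); C=s["image"].reshape(-1,3).astype(int)
    m=(W[:,2]>zlo)&(W[:,2]<zhi)&(np.hypot(W[:,0]-x0,W[:,1]-y0)<(rad or r+.02))
    P=W[m]
    def f(p):
        d=np.array([p[2],p[3],1]); d/=np.linalg.norm(d)
        v=P-np.array([p[0],p[1],0.014]); v=v-np.outer(v@d,d); return np.linalg.norm(v,axis=1)-r
    o=least_squares(f,[x0,y0,0,0],loss="soft_l1",f_scale=0.002)
    print("base",o.x[:2].round(4),"tilt deg",np.degrees(o.x[2:]).round(1),"rms",np.sqrt(np.median(o.fun**2)).round(4),len(P))
E
python3 - <<'E'
from h import *
cyl(0.591,-0.134,.030,.03,.105)
cyl(0.4306,-0.2191,.024,.01,.065)
E
```

```text
base [ 0.5931 -0.1378] tilt deg [-2.2  1.5] rms 0.0014 374
base [ 0.4311 -0.2242] tilt deg [0.5 2.7] rms 0.001 159
```

The measured lean is within the fit's error (the standing l bottle reads 2.7°), and the base lies within 4 mm of the pad centre. I'll release and back off.

```bash
python3 -m handwheel '0 0 0 0 0 0 0.7; 0 0 0 0 0 0 0.75; 0 0 0 0 0 0 0.8; 0 0 0 0 0 0 0.9; 0 0 0 0 0 0 1; 0 0 0 0 0 0 1; 0 0 0 0 0 0 1; 0 0 0 0 0 0 1; 0 0 0.02 0 0 0 1; 0 0 0.05 0 0 0 1; 0 0 0.09 0 0 0 1; 0 0 0.13 0 0 0 1; 0 0 0.16 0 0 0 1; 0 0 0.16 0 0 0 1'; python3 - <<'E'
from h import *
cyl(0.591,-0.134,.030,.03,.105)
cv2.imwrite("pics/p3.png",cv2.resize(snap("scene")["image"][150:260,270:370,::-1],None,fx=5,fy=5,interpolation=cv2.INTER_CUBIC))
E
```

```text
time: 7.93
eef_pos: [0.5934, -0.1354, 0.2501]
eef_rot: [0.775, 0.632, 0.003, 0.003]
wrist_force: [1.1, -1.1, -0.3]
finger_gap: 1.0
finger_force: 0.0
base [ 0.5922 -0.1382] tilt deg [-0.1  1.4] rms 0.0012 362
```

View pics/p3.png

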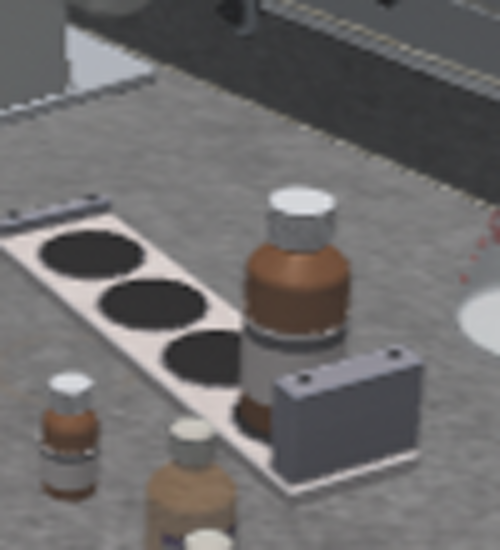

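xl stands upright on the pad next to the tall block; its base is at (260,420). Next is l.

```bash
python3 -m handwheel '-0.04 -0.02 0 0 0 0 1; -0.07 -0.04 0 0 0 0 1; -0.1 -0.06 0 0 0 0 1; -0.13 -0.075 0 0 0 0 1; -0.16 -0.085 0 0 0 0 1; -0.16 -0.085 0 0 0 0 1; -0.16 -0.085 0 0 0 0 1; -0.16 -0.085 0 0 0 0 1'; python3 -c "
from h import *
print(manip.get_state()['joints'].round(2))"
```

```text
time: 8.7
eef_pos: [0.4311, -0.2182, 0.2427]
eef_rot: [0.775, 0.632, 0.0, -0.0]
wrist_force: [0.6, 0.4, 0.0]
finger_gap: 1.003
finger_force: 0.0
[-0.54 -0.08  0.89  1.87  0.06  1.32  0.13]
```

Descend to TCP z 0.038.

```bash
python3 -m handwheel '0 -0.001 -0.03 0 0 0 1; 0 -0.001 -0.06 0 0 0 1; 0 -0.001 -0.09 0 0 0 1; 0 -0.001 -0.12 0 0 0 1; 0 -0.001 -0.15 0 0 0 1; 0 -0.001 -0.17 0 0 0 1; 0 -0.001 -0.185 0 0 0 1; 0 -0.001 -0.195 0 0 0 1; 0 -0.001 -0.2 0 0 0 1; 0 -0.001 -0.204 0 0 0 1; 0 -0.001 -0.204 0 0 0 1; 0 -0.001 -0.204 0 0 0 0.5; 0 -0.001 -0.204 0 0 0 0.5; 0 -0.001 -0.204 0 0 0 0.4; 0 -0.001 -0.204 0 0 0 0.4; 0 -0.001 -0.204 0 0 0 0.3; 0 -0.001 -0.204 0 0 0 0.3; 0 -0.001 -0.204 0 0 0 0.2; 0 -0.001 -0.204 0 0 0 0.2; 0 -0.001 -0.204 0 0 0 0.2'
```

```text
time: 10.37
eef_pos: [0.4314, -0.2201, 0.0401]
eef_rot: [0.775, 0.632, 0.001, 0.0]
wrist_force: [-0.6, 0.2, 6.9]
finger_gap: 0.533
finger_force: 60.4
```

```bash
python3 -m handwheel '0 0 0.02 0 0 0 0.2; 0 0 0.05 0 0 0 0.2; 0 0 0.08 0 0 0 0.2; 0 0.02 0.11 0 0 0 0.2; 0 0.05 0.12 0 0 0 0.2; 0 0.08 0.12 0 0 0 0.2; 0 0.11 0.12 0 0 0 0.2; 0 0.14 0.12 0 0 0 0.2; 0.02 0.164 0.12 0 0 0 0.2; 0.05 0.164 0.12 0 0 0 0.2; 0.08 0.164 0.12 0 0 0 0.2; 0.11 0.164 0.12 0 0 0 0.2; 0.14 0.164 0.12 0 0 0 0.2; 0.165 0.164 0.12 0 0 0 0.2; 0.176 0.164 0.12 0 0 0 0.2; 0.176 0.164 0.12 0 0 0 0.2; 0.176 0.164 0.09 0 0 0 0.2; 0.176 0.164 0.06 0 0 0 0.2; 0.176 0.164 0.04 0 0 0 0.2; 0.176 0.164 0.03 0 0 0 0.2'; python3 -m handwheel '0 0 -0.005 0 0 0 0.2; 0 0 -0.009 0 0 0 0.2; 0 0 -0.01 0 0 0 0.2; 0 0 -0.011 0 0 0 0.2; 0 0 -0.011 0 0 0 0.2'
```

```text
time: 12.03
eef_pos: [0.6044, -0.0557, 0.0668]
eef_rot: [0.775, 0.632, -0.001, -0.001]
wrist_force: [-0.2, -0.3, -1.9]
finger_gap: 0.541
finger_force: 62.2
time: 12.45
eef_pos: [0.6075, -0.0561, 0.0592]
eef_rot: [0.775, 0.632, 0.001, 0.0]
wrist_force: [-0.6, -0.1, -2.1]
finger_gap: 0.535
finger_force: 62.2
```

```bash
python3 -m handwheel '0 0 -0.001 0 0 0 0.2; 0 0 -0.002 0 0 0 0.2; 0 0 -0.003 0 0 0 0.2; 0 0 -0.003 0 0 0 0.2'; python3 -m handwheel '0 0 -0.0005 0 0 0 0.2; 0 0 -0.001 0 0 0 0.2; 0 0 -0.0015 0 0 0 0.2; 0 0 -0.0015 0 0 0 0.2'; python3 - <<'E'
from h import *
cv2.imwrite("pics/p4.png",cv2.resize(snap("scene")["image"][150:260,270:370,::-1],None,fx=5,fy=5,interpolation=cv2.INTER_CUBIC))
E
```

```text
time: 12.78
eef_pos: [0.6068, -0.056, 0.0552]
eef_rot: [0.775, 0.632, -0.0, -0.0]
wrist_force: [0.5, 0.7, -2.0]
finger_gap: 0.534
finger_force: 62.2
time: 13.12
eef_pos: [0.6069, -0.0561, 0.0542]
eef_rot: [0.775, 0.632, 0.0, -0.0]
wrist_force: [-2.8, -0.0, 4.9]
finger_gap: 0.536
finger_force: 62.4
```

View pics/p4.png

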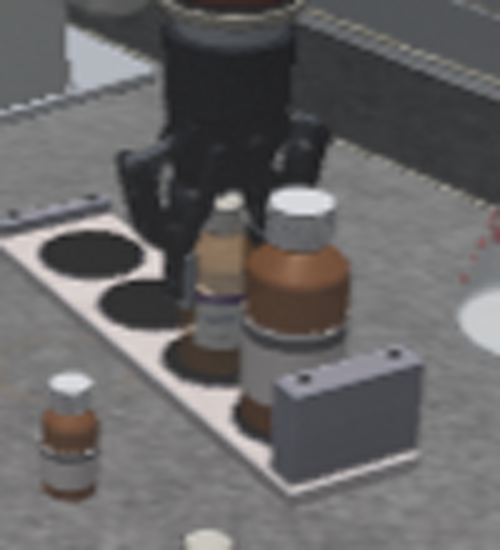

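l stands upright on the second pad, base at (215,360). I'll release it and go to m.

```bash
python3 -m handwheel '0 0 0 0 0 0 0.6; 0 0 0 0 0 0 0.7; 0 0 0 0 0 0 0.8; 0 0 0 0 0 0 0.9; 0 0 0 0 0 0 1; 0 0 0 0 0 0 1; 0 0 0 0 0 0 1; 0 0 0 0 0 0 1; 0 0 0.02 0 0 0 1; 0 0 0.05 0 0 0 1; 0 0 0.09 0 0 0 1; 0 0 0.12 0 0 0 1; -0.03 0.02 0.13 0 0 0 1; -0.05 0.05 0.13 0 0 0 1;  -0.07 0.08 0.13 0 0 0 1; -0.09 0.11 0.13 0 0 0 1; -0.11 0.14 0.13 0 0 0 1; -0.13 0.17 0.13 0 0 0 1; -0.14 0.2 0.13 0 0 0 1; -0.14 0.2 0.13 0 0 0 1'; python3 -m handwheel '-0.01 0.03 0 0 0 0 1; -0.02 0.06 0 0 0 0 1; -0.036 0.083 0 0 0 0 1; -0.036 0.083 0 0 0 0 1; -0.036 0.083 0 0 0 0 1; -0.036 0.083 0 0 0 0 1'; python3 -c "
from h import *
print(manip.get_state()['joints'].round(2))"
```

```text
time: 14.83
eef_pos: [0.4642, 0.1503, 0.1839]
eef_rot: [0.772, 0.635, 0.001, -0.001]
wrist_force: [0.6, 0.7, 0.2]
finger_gap: 0.998
finger_force: 0.0
time: 15.33
eef_pos: [0.4312, 0.2263, 0.1838]
eef_rot: [0.775, 0.632, -0.0, 0.0]
wrist_force: [0.1, -0.9, -0.2]
finger_gap: 1.005
finger_force: 0.0
[-1.15  0.02  0.59  1.94 -0.01  1.19 -0.76]
```

Descend to z≈0.027 (pads at about 47 mm up the bottle) and close.

```bash
python3 -m handwheel '0 0.001 -0.03 0 0 0 1; 0 0.001 -0.06 0 0 0 1; 0 0.001 -0.09 0 0 0 1; 0 0.001 -0.12 0 0 0 1; 0 0.001 -0.135 0 0 0 1; 0 0.001 -0.147 0 0 0 1; 0 0.001 -0.154 0 0 0 1; 0 0.001 -0.158 0 0 0 1; 0 0.001 -0.158 0 0 0 1; 0 0.001 -0.158 0 0 0 0.5; 0 0.001 -0.158 0 0 0 0.5; 0 0.001 -0.158 0 0 0 0.4; 0 0.001 -0.158 0 0 0 0.4; 0 0.001 -0.158 0 0 0 0.3; 0 0.001 -0.158 0 0 0 0.3; 0 0.001 -0.158 0 0 0 0.2; 0 0.001 -0.158 0 0 0 0.2; 0 0.001 -0.158 0 0 0 0.1; 0 0.001 -0.158 0 0 0 0.1; 0 0.001 -0.158 0 0 0 0.1'
```

```text
time: 17.0
eef_pos: [0.4313, 0.2283, 0.0266]
eef_rot: [0.775, 0.632, 0.001, -0.0]
wrist_force: [-0.9, -0.6, 6.7]
finger_gap: 0.443
finger_force: 59.5
```

```bash
python3 -m handwheel '0 0 0.02 0 0 0 0.1; 0 0 0.05 0 0 0 0.1; 0 0 0.08 0 0 0 0.1; 0.02 -0.02 0.1 0 0 0 0.1; 0.04 -0.04 0.1 0 0 0 0.1; 0.06 -0.06 0.1 0 0 0 0.1; 0.08 -0.08 0.1 0 0 0 0.1; 0.1 -0.1 0.1 0 0 0 0.1; 0.12 -0.12 0.1 0 0 0 0.1; 0.14 -0.14 0.1 0 0 0 0.1; 0.16 -0.165 0.1 0 0 0 0.1; 0.18 -0.19 0.1 0 0 0 0.1; 0.192 -0.204 0.1 0 0 0 0.1; 0.192 -0.204 0.1 0 0 0 0.1; 0.192 -0.204 0.08 0 0 0 0.1; 0.192 -0.204 0.05 0 0 0 0.1; 0.192 -0.204 0.035 0 0 0 0.1; 0.192 -0.204 0.025 0 0 0 0.1; 0.192 -0.204 0.02 0 0 0 0.1; 0.192 -0.204 0.019 0 0 0 0.1'; python3 -m handwheel '0 0 -0.001 0 0 0 0.1; 0 0 -0.002 0 0 0 0.1; 0 0 -0.003 0 0 0 0.1; 0 0 -0.003 0 0 0 0.1';  python3 -m handwheel '0 0 -0.0005 0 0 0 0.1; 0 0 -0.001 0 0 0 0.1; 0 0 -0.0015 0 0 0 0.1; 0 0 -0.0015 0 0 0 0.1'
```

```text
time: 18.67
eef_pos: [0.6225, 0.0243, 0.0444]
eef_rot: [0.775, 0.632, -0.0, -0.0]
wrist_force: [0.5, 0.3, -1.0]
finger_gap: 0.444
finger_force: 60.6
time: 19.0
eef_pos: [0.6232, 0.0241, 0.0424]
eef_rot: [0.775, 0.632, 0.0, 0.0]
wrist_force: [0.2, 0.1, -1.5]
finger_gap: 0.441
finger_force: 60.6
time: 19.33
eef_pos: [0.623, 0.0239, 0.0407]
eef_rot: [0.775, 0.632, 0.0, -0.0]
wrist_force: [-1.1, 0.9, 3.8]
finger_gap: 0.444
finger_force: 61.1
```

m has touched the pad (+5 N). I'll release it and go to s.

```bash
python3 -m handwheel '0 0 0 0 0 0 0.5; 0 0 0 0 0 0 0.6; 0 0 0 0 0 0 0.7; 0 0 0 0 0 0 0.9; 0 0 0 0 0 0 1; 0 0 0 0 0 0 1; 0 0 0 0 0 0 1; 0 0 0 0 0 0 1; 0 0 0.02 0 0 0 1; 0 0 0.05 0 0 0 1; 0 0 0.09 0 0 0 1; 0 0 0.12 0 0 0 1; -0.03 0 0.13 0 0 0 1; -0.06 -0.01 0.13 0 0 0 1; -0.09 -0.03 0.13 0 0 0 1; -0.12 -0.05 0.13 0 0 0 1; -0.145 -0.08 0.13 0 0 0 1; -0.16 -0.1 0.13 0 0 0 1; -0.17 -0.121 0.13 0 0 0 1; -0.17 -0.121 0.13 0 0 0 1'; python3 -m handwheel '0 0 0 0 0 0 1; 0 0 0 0 0 0 1; 0 0 0 0 0 0 1'; python3 - <<'E'
from h import *
s=snap("top"); cv2.imwrite("pics/t2.png",cv2.resize(s["image"][140:270,195:395,::-1],None,fx=4,fy=4,interpolation=cv2.INTER_CUBIC))
s=snap("scene"); cv2.imwrite("pics/p5.png",cv2.resize(s["image"][150:280,230:370,::-1],None,fx=4,fy=4,interpolation=cv2.INTER_CUBIC))
E
```

```text
time: 21.0
eef_pos: [0.4508, -0.101, 0.1705]
eef_rot: [0.777, 0.63, 0.001, -0.001]
wrist_force: [-0.1, 0.9, 0.3]
finger_gap: 1.0
finger_force: 0.0
time: 21.25
eef_pos: [0.4533, -0.0963, 0.1703]
eef_rot: [0.775, 0.633, -0.0, 0.0]
wrist_force: [-1.3, -0.1, 0.1]
finger_gap: 1.0
finger_force: 0.0
```

View pics/p5.png

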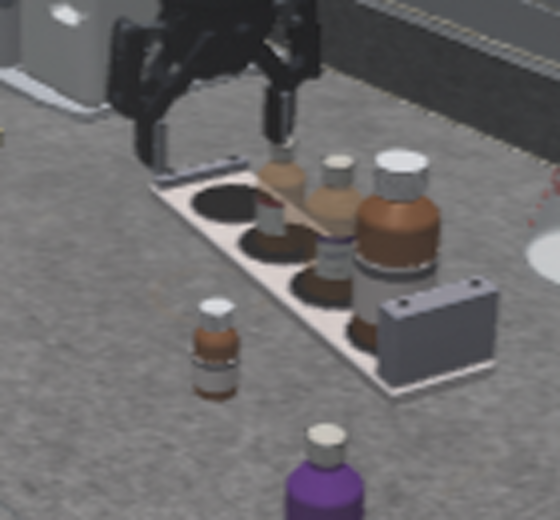

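xl, l and m all stand upright on their pads, at (400,330), (335,280) and (280,230). s is still at (216,350). I'll grasp s now.

```bash
python3 -m handwheel '0 0 -0.03 0 0 0 1; 0 0 -0.06 0 0 0 1; 0 0 -0.09 0 0 0 1; 0 0 -0.115 0 0 0 1; 0 0 -0.13 0 0 0 1; 0 0 -0.142 0 0 0 1; 0 0 -0.148 0 0 0 1; 0 0 -0.151 0 0 0 1; 0 0 -0.151 0 0 0 1; 0 0 -0.151 0 0 0 0.5; 0 0 -0.151 0 0 0 0.5; 0 0 -0.151 0 0 0 0.4; 0 0 -0.151 0 0 0 0.4; 0 0 -0.151 0 0 0 0.3; 0 0 -0.151 0 0 0 0.3; 0 0 -0.151 0 0 0 0.2; 0 0 -0.151 0 0 0 0.2; 0 0 -0.151 0 0 0 0.1; 0 0 -0.151 0 0 0 0; 0 0 -0.151 0 0 0 0'
```

```text
time: 23.02
eef_pos: [0.4532, -0.0969, 0.02]
eef_rot: [0.775, 0.632, 0.0, -0.0]
wrist_force: [-3.2, 0.6, 10.4]
finger_gap: 0.357
finger_force: 58.6
```

```bash
python3 -m handwheel '0 0 0.02 0 0 0 0; 0 0 0.05 0 0 0 0; 0 0 0.08 0 0 0 0; 0 0.02 0.1 0 0 0 0; 0 0.05 0.1 0 0 0 0; 0 0.08 0.1 0 0 0 0; 0 0.11 0.1 0 0 0 0; 0 0.14 0.1 0 0 0 0; 0 0.17 0.1 0 0 0 0; 0.02 0.198 0.1 0 0 0 0; 0.05 0.198 0.1 0 0 0 0; 0.08 0.198 0.1 0 0 0 0; 0.11 0.198 0.1 0 0 0 0; 0.14 0.198 0.1 0 0 0 0; 0.17 0.198 0.1 0 0 0 0; 0.186 0.198 0.1 0 0 0 0; 0.186 0.198 0.1 0 0 0 0; 0.186 0.198 0.07 0 0 0 0; 0.186 0.198 0.045 0 0 0 0; 0.186 0.198 0.035 0 0 0 0'; python3 -m handwheel '0 0 -0.007 0 0 0 0; 0 0 -0.012 0 0 0 0; 0 0 -0.015 0 0 0 0; 0 0 -0.016 0 0 0 0; 0 0 -0.017 0 0 0 0; 0 0 -0.018 0 0 0 0; 0 0 -0.019 0 0 0 0; 0 0 -0.019 0 0 0 0'; python3 -m handwheel '0 0 -0.0005 0 0 0 0; 0 0 -0.001 0 0 0 0; 0 0 -0.0015 0 0 0 0; 0 0 -0.0015 0 0 0 0'
```

```text
time: 24.68
eef_pos: [0.6365, 0.1009, 0.0511]
eef_rot: [0.775, 0.632, -0.002, -0.001]
wrist_force: [-1.8, 1.4, -0.3]
finger_gap: 0.351
finger_force: 59.7
time: 25.35
eef_pos: [0.639, 0.101, 0.0355]
eef_rot: [0.775, 0.632, 0.0, 0.0]
wrist_force: [0.2, 0.0, -1.2]
finger_gap: 0.352
finger_force: 59.7
time: 25.68
eef_pos: [0.6389, 0.101, 0.0342]
eef_rot: [0.775, 0.632, 0.0, -0.0]
wrist_force: [-2.1, 0.1, 4.3]
finger_gap: 0.352
finger_force: 60.1
```

s has touched down. I'll release, retreat up and back, then check everything.

```bash
python3 -m handwheel '0 0 0 0 0 0 0.4; 0 0 0 0 0 0 0.5; 0 0 0 0 0 0 0.7; 0 0 0 0 0 0 0.9; 0 0 0 0 0 0 1; 0 0 0 0 0 0 1; 0 0 0 0 0 0 1; 0 0 0 0 0 0 1; 0 0 0.02 0 0 0 1; 0 0 0.05 0 0 0 1; 0 0 0.09 0 0 0 1; 0 0 0.13 0 0 0 1; 0 0 0.16 0 0 0 1; -0.04 0.03 0.19 0 0 0 1; -0.08 0.06 0.19 0 0 0 1; -0.12 0.09 0.19 0 0 0 1; -0.16 0.12 0.19 0 0 0 1; -0.16 0.15 0.19 0 0 0 1; -0.16 0.15 0.19 0 0 0 1; -0.16 0.15 0.19 0 0 0 1'; python3 - <<'E'
from h import *
s=snap("top"); W=cloud(s)
T=np.array([.578,-.186]);P=np.array([[.5913,-.1343],[.6072,-.0557],[.6233,.0229],[.6395,.101]])
w=W[130:260].reshape(-1,3)
for n,p,h in zip(("xl","l","m","s"),P,(.152,.119,.102,.084)):
    q=w[(np.hypot(*(w[:,:2]-p).T)<.035)&(abs(w[:,2]-h)<.006)]; c=(q.min(0)+q.max(0))/2; print(n,c.round(4),"err mm",((c[:2]-p)*1000).round(1),len(q))
for n,(u,v) in dict(white=(410,184),box=(167,200)).items():
    w=W[v-22:v+22,u-18:u+18].reshape(-1,3); w=w[w[:,2]>0.008]; t=w[w[:,2]>np.nanmax(w[:,2])-0.006]
    print(n,"top",np.round((t.min(0)+t.max(0))/2,4),len(t))
s=snap("scene"); cv2.imwrite("pics/p6.png",cv2.resize(s["image"][130:260,200:370,::-1],None,fx=4,fy=4,interpolation=cv2.INTER_CUBIC))
E
```

```text
time: 27.35
eef_pos: [0.4753, 0.2566, 0.2239]
eef_rot: [0.772, 0.635, 0.0, -0.001]
wrist_force: [-0.0, 0.2, 0.3]
finger_gap: 0.997
finger_force: 0.0
xl [ 0.5913 -0.1324  0.1514] err mm [-0.   1.9] 134
l [ 0.6054 -0.056   0.1183] err mm [-1.8 -0.3] 48
m [0.6223 0.0233 0.1013] err mm [-1.   0.4] 34
s [0.6394 0.1007 0.0843] err mm [-0.1 -0.3] 44
white top [ 0.5641 -0.3898  0.1129] 46
box top [0.4167 0.1976 0.6557] 63
```

View pics/p6.png

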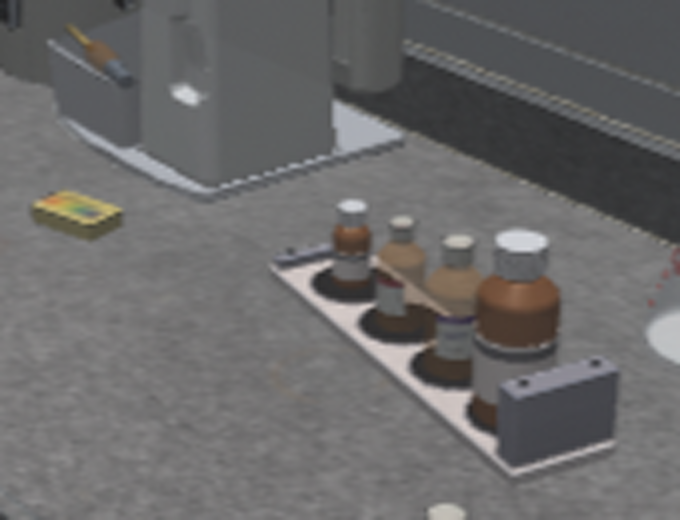

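All four bottles stand upright in order, each cap within 2 mm of its pad centre: s at (350,275), m at (400,325), l at (450,365) and xl at (510,410). The box at (77,213) is undisturbed; its top-view reading was only the arm covering it.

```bash
python3 -m handwheel '0 0 0 0 0 0 1; 0 0 0 0 0 0 1; 0 0 0 0 0 0 1; 0 0 0 0 0 0 1'; python3 -c "
from station import ticket
print(ticket.sign_off())"
```

```text
time: 27.78
eef_pos: [0.4794, 0.25, 0.2237]
eef_rot: [0.775, 0.631, -0.0, 0.0]
wrist_force: [0.3, 0.5, 0.2]
finger_gap: 1.002
finger_force: 0.0
the job is handed in; nothing more can be done
None
```

The four brown bottles stand upright in size order on the rack, largest at the tall block and each within about 2 mm of its pad centre; the white bottle and flat box were left in place, and the job was handed in at about 28 s (the sign-off returned no verdict).

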